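# Lock the memory cartridge into the data logger's push-push slot

## Robot

A 6-joint arm with a two-finger parallel gripper is mounted at the origin on the work surface. World frame = base frame: x ahead of the robot, y to its left, z up, the work surface at z = 0. Lengths are in m, angles in rad, forces in N, time in s.
With the tool pointing down it reaches from about 0.35 to 0.85 m from the base axis. Payload 8.1 kg.
Tool frame: the origin (TCP) lies at the centre of the arm's flange, where the gripper is bolted on; the fingertips stand 186 mm ahead of it and the grasp point (between the pads) lies 167 mm ahead of it (robot.grasp_offset is the distance from the TCP to the grasp point, in m); z points along the fingers, y is the line along which they close (so a half turn about z gives the same grasp; the last joint's range is limited). The gripper opens to 93 mm and grips with 3 to 60 N. Pads are 15 mm wide; open, the fingers measure 128 mm over their backs; the gripper's body (75 mm by 188 mm) begins 65 mm behind the grasp point.
Start: joints at [1.119, 0.13, 1.488, -0, 1.523, -0.085], TCP at [0.215, 0.56, 0.405] pointing down, gripper open.
Joint ranges: [-2.96, 2.96], [-0.89, 2.26], [0.02, 2.5], [-1.34, 4.48], [0, 2.73], [-2.66, 2.66]. Speed limits (rad/s): [2.39, 2.39, 2.79, 3.14, 3.14, 3.14].

## Interface

Orientations are given as a rotation vector (axis times angle).
In Python, from plant import robot gives the robot as it stands.
- The arm moves only by the tool drive_tool, never from a script. Its argument "moves" is one flat list of numbers, 7 for each row, row after row: the finger opening in mm, from 0 to 93, then the shift along the tool's x, y, z in mm, then the turn, a rotation vector about the tool's x, y, z in degrees. A call has 1 to 8 rows; each row shifts and turns the commanded pose from where the row before left it, along the tool's axes as they then stand; what a row does not reach is not made up. A row lasts 1/10 s, in which the tool goes at most 50 mm and 8.59 degrees, less where a joint would pass 70% of its speed; a pose out of reach is approached as far as the arm can. A call is refused whole if a number of a shift passes 50 or a number of a turn 8.59, either way. A call with a gripper value outside its range is refused whole. The fingers move at their own pace and stop on an object; "grip_force" is the grip in N (left out, the last holds). Time passes only in rows, so rows that do not move let the fingers close. It gives the time, the measured TCP pose, the force, the opening and the grip force at its end, in the units of the state.
- robot.read_state(): the state, without advancing time (a new reading comes with each control period).
- robot.read_camera(name): name is "scene" or "top" or "wrist"; returns a dict with "color" (480x640x3 uint8, red, green, blue), "depth" (480x640 float32, m along the optical axis (not along the pixel's ray), 0 where there is no reading), "mtx" (3x3 intrinsics, pixels), "dist_coeffs" ([k1, k2, p1, p2, k3] as OpenCV has them; the pictures are not rectified), "R" (3x3) and "t" (3): a world point X has camera coordinates R X + t. Camera axes: x right, y down, z forward; pixel columns grow to the right and rows downward; lengths in m; the calibration is good to about 2 mm. A picture is of the moment at which its call begins.
- robot.close_job(): hands the job in; it is judged then, once.
The state is a dict: "t": time; "q": joint angles; "dq": joint speeds; "joint_torque": joint torques, N m; "tool_pos": TCP position; "orientation": TCP orientation; "force": force on the tool from outside, world axes, zero at the start; "wrist_torque": the same for the moment, N m; "opening": finger opening in m; "gripper_force": force on a finger pad.
Only numpy, scipy, OpenCV 4.12 (cv2) and the standard library are available. Lean on these libraries where they do the work, as an engineer would, in place of code of your own. Each camera call takes 0.05 s, during which the arm holds its last target. There are 200 camera calls.

## Task

Take the memory cartridge (the one with the tall grip) out of the wooden rack, slide it into the slot on top of the data logger and press it down right through its click, so that when you let go it stays locked in with its shoulders flush with the logger's top. The slot's push-push catch may already be set or unset when you start, so a press can either lock the cartridge or make it pop up: feel whether it stayed down, and press again if it did not. Press with a feeling hand, never harder than 25 N, and leave the other cartridges, the cores and the platen where they are.

Things in the scene. Friction and masses are not known exactly. Their poses are not given: they have to be found in the camera images.
- cart_mid (a point): Centre of the memory cartridge: upright grey slab, 91 mm tall, 80 g; body 12 x 50 x 55 mm (x, y, z), on it a centred grip 12 x 28 x 36 mm; the body's top makes a shoulder each side of the grip. Point: 45.5 mm above the foot, 9.5 mm below the shoulders, 45.5 mm below the grip's top. z up; grasp the grip along x. Lowest 4 mm are 1 mm slimmer all round. Goes in either way round.
- slot (a point): Centre of the slot mouth in the logger's flat top, 78 mm above the bench; z up. The slot is 14 mm along x and 52.4 mm along y, with a 4 mm, 45 degree bevel round its mouth. Cartridge locked: shoulders flush, cart_mid 9.5 mm below this point. Catch unset: the sprung carriage in the slot holds it with its shoulders 6 mm above flush.
- logger: Grey data logger, 150 x 200 x 78 mm (x, y, z), round sockets on its sides, the slot in the middle of its top; does not move. Origin at the centre of its underside, z up. At most 25 N may press on it.
- rack: Wooden rack that does not move, 60 x 216 x 34 mm (x, y, z), with three slots 14 x 52 mm, 26 mm deep, 66 mm apart along y, holding the cartridge and two blanks in any order, their feet 8 mm above the bench. Origin at the centre of its underside.
- blank1_mid (a point): Centre of a blanking cartridge, same body (12 x 50 x 55 mm) with a low grip of only 12 mm, 67 mm tall in all; it stays in the rack. This point is 33.5 mm above its foot.
- blank2_mid (a point): Centre of the other, identical blanking cartridge; it stays in the rack.
- core_small: Drilled asphalt core standing on end, 38 mm diameter, 75 mm tall; stays where it is. Origin at the centre of its underside.
- core_tall: Drilled asphalt core standing on end, 50 mm diameter, 100 mm tall; stays where it is. Origin at the centre of its underside.
- platen: Round steel loading platen lying flat, 100 mm diameter, 20 mm high; stays where it is. Origin at the centre of its underside.
- slot_seat (a point): Fixed point inside the slot, 55 mm below its mouth, where the cartridge's foot is when locked. The hidden sprung carriage that it rests on pushes up with 2 N when 6 mm above here, 3.5 N here, 5 N at a rubber stop 6.5 mm below. A press to the stop, then let go, toggles the catch, set or unset; presses of under 4.5 mm below here change nothing. The start state cannot be seen.
Things that resemble listed ones, but are neither listed nor needed, are in the scene too. Leave any green or purple look-alike of the part that bears cart_mid alone.

How it is judged:
On the way:
1. the cartridge, in the slot, has been pressed down past its locked height (shoulders more than 2.2 mm below flush) (z of cart_mid in the frame of slot below -0.0117 m and horizontal distance between cart_mid and slot below 0.004 m), for 0.05 s.
At the end, for the whole second after the job is handed in: The cartridge stands upright in the logger's slot, centred within 4 mm and 3.4 degrees, locked by the catch with its shoulders flush with the logger's top within 2 mm, and nothing is touching it; it was pressed right through its click on the way (z of cart_mid in the frame of slot between -0.0115 and -0.0075 m and horizontal distance between cart_mid and slot below 0.004 m and angle between the z axis of cart_mid and the z axis of slot, either way round below 0.06 rad).
It fails at once if the cartridge is pressed down into the slot with more than 25 N (contact force between cart and carriage above 25 N).
It fails at once if a blanking cartridge is taken out of the rack (distance of any of blank1_mid, blank2_mid from where it was at the start of the episode above 0.015 m).
It fails at once if a core or the platen is knocked away (distance of any of core_small, core_tall, platen from where it was at the start of the episode above 0.025 m).
It also fails if it takes over 48 s, if anything falls off the work surface, if the arm or the gripper's body presses on something with over 40 N, if the wrist force passes 120 N, or if a joint passes its speed limit or range.

## Working session

There is one attempt and no reset: what is moved stays moved. The work goes in short steps, Python scripts to look and compute and a tool call to move; the robot and the scene stay as the last step left them, time stands still between calls to the robot, and variables do not carry over. Pictures are saved under pics/ and viewed, at most 10 in all, crops included, and the job is handed in when it is done.

Besides the shell and the picture viewer there is one more tool, called by a JSON object that holds its "name" and its "arguments". drive_tool: Moves the arm, as the interface text tells. Its arguments: {"type":"object","properties":{"moves":{"type":"array","items":{"type":"number"}},"grip_force":{"type":"number"}},"required":["moves"]}

```bash
mkdir -p pics; cat > h.py <<'E'
import numpy as np, cv2, pickle
from plant import robot
def shot(n):
    c=robot.read_camera(n); pickle.dump(c,open(f'{n}.pkl','wb')); return c
def pts(c):
    """world points (HxWx3) from depth"""
    h,w=c['depth'].shape
    u,v=np.meshgrid(np.arange(w),np.arange(h))
    n=cv2.undistortPoints(np.stack([u,v],-1).reshape(-1,1,2).astype(np.float64),c['mtx'],c['dist_coeffs']).reshape(h,w,2)
    P=np.dstack([n*c['depth'][...,None],c['depth']])
    return (P-np.array(c['t']).ravel())@np.array(c['R'])
def ray(c,uv,z):
    n=cv2.undistortPoints(np.array(uv,float).reshape(-1,1,2),c['mtx'],c['dist_coeffs']).reshape(-1,2)
    R=np.array(c['R']);o=-R.T@np.array(c['t']).ravel()
    d=np.c_[n,np.ones(len(n))]@R
    return o+d*((z-o[2])/d[:,2])[:,None]
E
python3 - <<'E'
from h import *
for n in('scene','top'):
    c=shot(n); cv2.imwrite(f'pics/{n}0.png',c['color'][...,::-1])
s=robot.read_state();print(s)
E
```

```text
{'t': 0.1, 'q': array([ 1.11863735e+00,  1.31064632e-01,  1.48916806e+00,  3.18905028e-05,
        1.52299468e+00, -8.54155170e-02]), 'dq': array([-0.00012651, -0.0004595 , -0.00276339,  0.00019596,  0.00086256,
        0.00123849]), 'joint_torque': array([ 1.32821286e-03, -5.61343038e+01, -4.93094087e+01,  7.70263933e-02,
        2.92349397e-02, -1.12293637e-05]), 'tool_pos': array([0.21503839, 0.55992128, 0.40380592]), 'orientation': array([-5.72773692e-01, -3.08846374e+00,  2.46194840e-03]), 'force': array([-0.5259481 ,  0.67919852, -0.70915444]), 'wrist_torque': array([0.0079326 , 0.0137672 , 0.02177193]), 'gripper_force': 0.0, 'opening': 0.09274687354173779}
```

View pics/scene0.png

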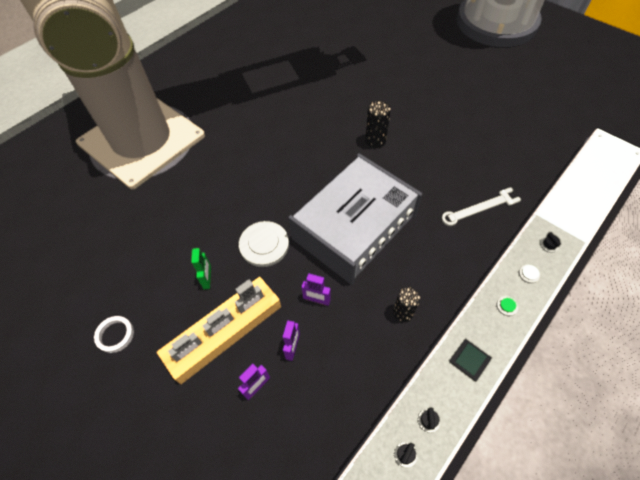

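View pics/top0.png

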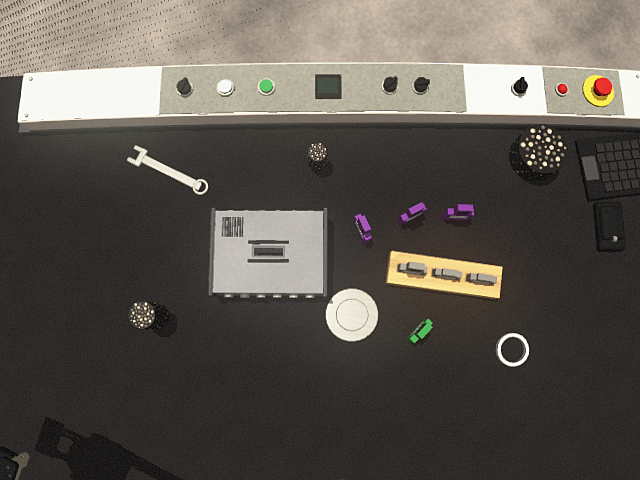

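The scene view shows the rack with three grey cartridges at (185,346), (218,321) and (249,295). The last stands tallest. In the top view they are at (483,279), (447,274) and (412,269), and the logger's slot is at (268,251). Possible mix-ups are the two grey low-grip blanks at top (447,274) and (483,279), the purple look-alikes at (363,227), (413,213) and (460,212), and the green one at (421,331). I choose the grey one at top (412,269) and check it by height and with a close crop.

```bash
python3 - <<'E'
from h import *
c=pickle.load(open('top.pkl','rb')); P=pts(c); col=c['color'].astype(int)
hsv=cv2.cvtColor(c['color'],cv2.COLOR_RGB2HSV)
def box(m,name):
    m=m.astype(np.uint8); 
    cs,_=cv2.findContours(m,cv2.RETR_EXTERNAL,cv2.CHAIN_APPROX_NONE); k=max(cs,key=cv2.contourArea); return k
for uv in [(412,267),(447,272),(483,277),(268,251),(300,230),(395,285),(318,148),(141,312)]:
    p=P[uv[1]-3:uv[1]+4,uv[0]-3:uv[0]+4].reshape(-1,3); print(uv,np.round(np.median(p,0),4), 'zmax',p[:,2].max().round(4))
# logger: top face by height
z=P[...,2]; m=np.zeros(z.shape,bool); m[200:302,200:335]=True
lm=m&(abs(z-.078)<.008); k=box(lm,'l'); q=ray(c,k.reshape(-1,2),.078)[:,:2]
r=cv2.minAreaRect(q.astype(np.float32)); print('logger',r)
# slot: dark in middle
sm=np.zeros(z.shape,bool); sm[236:266,245:292]=True
print('bright',hsv[236:266:3,268,2])
# rack wood
w=(hsv[...,0]>8)&(hsv[...,0]<32)&(hsv[...,1]>70)&(hsv[...,2]>90); w[:, :380]=0;w[:240]=0;w[305:]=0;w[:,510:]=0
k=box(w,'r'); q=ray(c,k.reshape(-1,2),.034)[:,:2]; print('rack',cv2.minAreaRect(q.astype(np.float32)))
# cartridges: points above z
for a,b in((395,429),(430,463),(465,500)):
    mm=np.zeros(z.shape,bool); mm[255:292,a:b]=True
    zz=z[mm&(z>.04)]; print('cart z pct',np.percentile(zz,[5,50,90,98]).round(4))
    t=mm&(z>np.percentile(zz,98)-.008); print(np.median(P[t],0).round(4),t.sum())
cr=c['color'][225:305,375:510]; cr2=c['color'][225:278,240:296]
s=pickle.load(open('scene.pkl','rb'))['color'][270:370,150:290]
out=np.zeros((600,800,3),np.uint8); 
a=cv2.resize(s,(420,300),interpolation=cv2.INTER_CUBIC); out[:300,:420]=a
a=cv2.resize(cr2,(336,318),interpolation=cv2.INTER_CUBIC); out[:318,440:776]=a
a=cv2.resize(cr,(440,260),interpolation=cv2.INTER_CUBIC); out[320:580,:440]=a
cv2.imwrite('pics/crop1.png',out[...,::-1])
E
```

```text
(412, 267) [ 0.5126 -0.1237  0.0971] zmax 0.1015
(447, 272) [ 0.5053 -0.1905  0.0753] zmax 0.0806
(483, 277) [ 0.495  -0.2575  0.0749] zmax 1.1201
(268, 251) [0.5531 0.1368 0.0319] zmax 0.0705
(300, 230) [0.5845 0.0755 0.0785] zmax 0.084
(395, 285) [ 0.4885 -0.1029  0.0035] zmax 0.0367
(318, 148) [0.7409 0.0414 0.0756] zmax 0.0802
(141, 312) [0.4363 0.3572 0.1004] zmax 0.1053
logger ((0.54679274559021, 0.1335073709487915), (0.2138143628835678, 0.16142623126506805), 89.11544799804688)
bright [191 192  69 167  68  81  56 170  68 210]
rack ((0.5048481822013855, -0.19504554569721222), (0.2194976955652237, 0.06465684622526169), 81.22432708740234)
cart z pct [0.0472 0.0786 0.1002 0.5705]
[0.3994 0.0431 1.1201] 6
cart z pct [0.0453 0.0658 0.0766 0.0799]
[ 0.5049 -0.1964  0.0755] 98
cart z pct [0.0447 0.066  0.0768 1.1201]
[0.3994 0.0431 1.1201] 10
```

View pics/crop1.png

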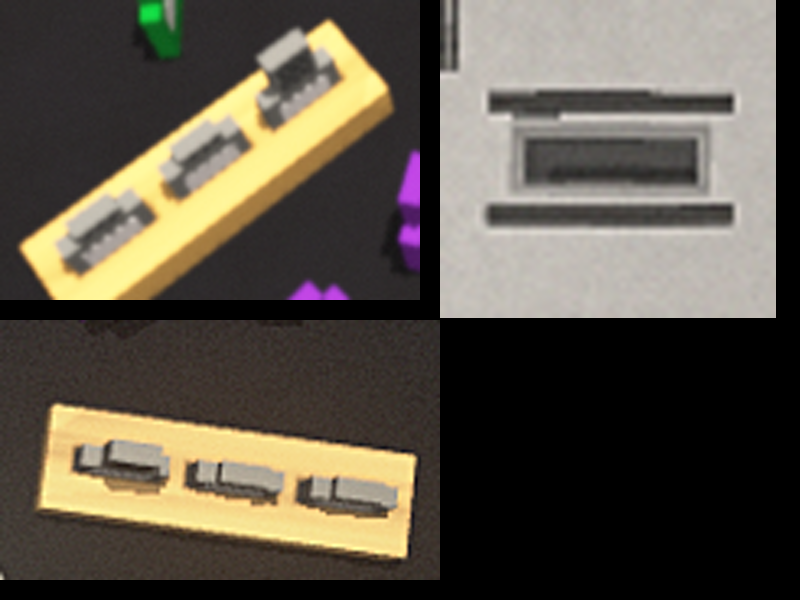

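The crop confirms it: the cartridge at top (412,269) has the tall grip, measured 99 mm high as expected (8 + 91). The other two measure 75 mm, which fits the blanks. The slot's bevel is centred near top (268.6,251.7). Next I work out the approach.

```bash
cat >> h.py <<'E'
from scipy.spatial.transform import Rotation as Ro
def togo(xy,ztip,yaw):
    """shift (mm, present tool axes) and z-turn (deg) to bring the grasp axis over xy, fingertips at ztip, tool y along yaw(deg)"""
    s=robot.read_state(); R=Ro.from_rotvec(s['orientation']); M=R.as_matrix()
    T=np.array([xy[0],xy[1],ztip+.186]); 
    y=M[:,1]; a=np.degrees(np.arctan2(y[1],y[0])); d=(yaw-a+90)%180-90
    print('t',round(s['t'],2),'pos',s['tool_pos'].round(4),'yaw',a.round(2),'tilt',np.degrees(np.arccos(-M[2,2])).round(2),'q6',s['q'][5].round(2),'F',s['force'].round(2),'open',round(s['opening'],4))
    print('shift mm',(1e3*M.T@(T-s['tool_pos'])).round(1),'tool z turn',(-d).round(2), 'z axis',M[:,2].round(4))
    return M
E
python3 - <<'E'
from h import *
c=pickle.load(open('top.pkl','rb'))
print('slot',ray(c,[(268.65,251.7)],.078))
togo((.5126,-.1237),.22,-8)
w=robot.read_camera('wrist');R=np.array(w['R']);print('cam pos',-R.T@np.array(w['t']).ravel(),R[2])
E
```

```text
slot [[0.54531843 0.1323398  0.078     ]]
t 0.1 pos [0.215  0.5599 0.4038] yaw 68.99 tilt 0.09 q6 -0.09 F [-0.53  0.68 -0.71] open 0.0927
shift mm [-522.9 -531.5   -1.4] tool z turn 76.99 z axis [-7.0e-04 -1.5e-03 -1.0e+00]
cam pos [0.14191317 0.58607198 0.38309873] [ 0.2572536  -0.10014498 -0.96114076]
```

{"name": "drive_tool", "arguments": {"moves": [60, -34.8, -35.4, 0, 0, 0, 0, 60, -34.8, -35.4, 0, 0, 0, 0, 60, -34.8, -35.4, 0, 0, 0, 0, 60, -34.8, -35.4, 0, 0, 0, 0, 60, -34.8, -35.4, 0, 0, 0, 0, 60, -34.8, -35.4, 0, 0, 0, 0, 60, -34.8, -35.4, 0, 0, 0, 0, 60, -34.8, -35.4, 0, 0, 0, 0]}}

```text
t: 0.95
tool_pos: [0.3736, 0.194, 0.4047]
orientation: [0.572, 3.089, 0.0]
force: [1.2, 0.1, 0.3]
opening: 0.0601
gripper_force: 0.0
```

{"name": "drive_tool", "arguments": {"moves": [60, -34.8, -35.4, 0, 0, 0, 0, 60, -34.8, -35.4, 0, 0, 0, 0, 60, -34.8, -35.4, 0, 0, 0, 0, 60, -34.8, -35.4, 0, 0, 0, 0, 60, -34.8, -35.4, 0, 0, 0, 0, 60, -34.8, -35.4, 0, 0, 0, 0, 60, -34.8, -35.4, 0, 0, 0, 0, 60, 0, 0, 0, 0, 0, 8.5]}}

```text
t: 1.75
tool_pos: [0.5129, -0.1277, 0.4035]
orientation: [-0.804, -3.036, 0.002]
force: [-0.8, 1.9, 0.1]
opening: 0.0606
gripper_force: 0.0
```

{"name": "drive_tool", "arguments": {"moves": [60, 0, 0, 0, 0, 0, 8.5, 60, 0, 0, 0, 0, 0, 8.5, 60, 0, 0, 0, 0, 0, 8.5, 60, 0, 0, 0, 0, 0, 8.5, 60, 0, 0, 0, 0, 0, 8.5, 60, 0, 0, 0, 0, 0, 8.5, 60, 0, 0, 0, 0, 0, 8.5, 60, 0, 0, 0, 0, 0, 8.5]}}

```text
t: 2.55
tool_pos: [0.5119, -0.1228, 0.4044]
orientation: [-2.368, -2.063, 0.001]
force: [-0.5, -0.3, -0.3]
opening: 0.06
gripper_force: 0.0
```

```bash
python3 - <<'E'
from h import *
togo((.5126,-.1237),.22,-8)
c=shot('wrist'); cv2.imwrite('pics/w1.png',c['color'][...,::-1])
E
```

```text
t 2.55 pos [ 0.5119 -0.1228  0.4044] yaw -7.87 tilt 0.04 q6 -0.2 F [-0.52 -0.33 -0.27] open 0.06
shift mm [-0.8  0.8 -1.6] tool z turn 0.13 z axis [-6.e-04  2.e-04 -1.e+00]
```

View pics/w1.png

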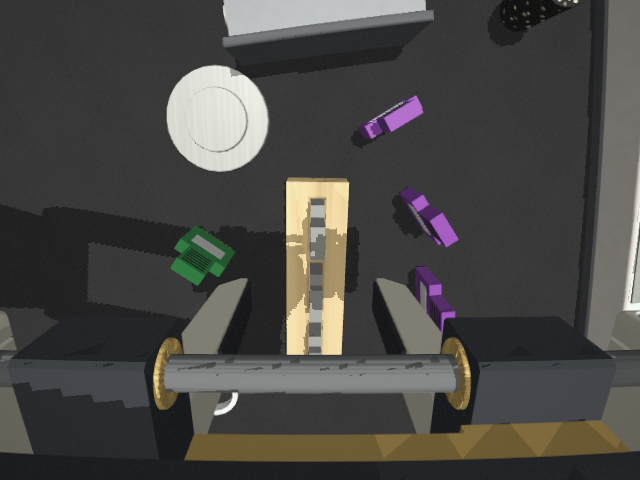

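The wrist view shows the rack lying along the fingers' middle plane. The tall cartridge is at about (317,230), the grip is aligned to within a degree or two, and nothing stands where the fingers will go. I now measure the grip top.

```bash
python3 - <<'E'
from h import *
c=pickle.load(open('wrist.pkl','rb')); P=pts(c); z=P[...,2]
R=np.array(c['R']);print('cam',-R.T@np.array(c['t']).ravel())
roi=np.zeros(z.shape,bool); roi[175:350,280:352]=True
def rect(m,h,n):
    k,_=cv2.findContours(m.astype(np.uint8),0,cv2.CHAIN_APPROX_NONE); k=max(k,key=cv2.contourArea)
    b=cv2.boundingRect(k); q=ray(c,k.reshape(-1,2),h)[:,:2]; r=cv2.minAreaRect((q*1e3).astype(np.float32)); print(n,b,np.round(r[0],1),np.round(r[1],1),round(r[2],1)); 
m=roi&(z>.085)&(z<.12); print(m.sum(),np.median(z[m]),P[m][:,:2].mean(0)); rect(m,np.median(z[m]),'grip top')
m=roi&(z>.055)&(z<.07); rect(m,.063,'shoulder')
m=roi&(abs(z-.034)<.006); rect(m,.034,'rack')
hsv=cv2.cvtColor(c['color'],cv2.COLOR_RGB2HSV)
w=roi&(hsv[...,1]>70)&(hsv[...,2]>90)&(hsv[...,0]<32)
# rack long edges on z=.034 : left/right wood extents per row
for s in (0,1):
    uv=[]
    for v in range(195,345,5):
        u=np.where(w[v])[0]; uv.append((u[-s]+(.5 if s else -.5),v))
    q=ray(c,uv,.034); f=np.polyfit(q[:,1],q[:,0],1); print('edge',s,f,'yaw',-np.degrees(np.arctan(f[0])),'x at y=-.125',np.polyval(f,-.125))
E
```

```text
cam [ 0.52121407 -0.04785568  0.38368014]
553 0.09808715252364653 [ 0.51378507 -0.13198748]
grip top (310, 223, 16, 37) [ 514.1 -132. ] [30.5 12.1] 82.1
shoulder (310, 271, 13, 18) [ 506.9 -179.4] [17.2 11.4] 82.1
rack (286, 181, 63, 169) [ 506.1 -181.8] [183.3  60. ] 81.2
edge 0 [0.15790721 0.50408489] yaw -8.973324001034404 x at y=-.125 0.48434649348137304
edge 1 [0.1537519  0.56455633] yaw -8.740886430782425 x at y=-.125 0.5453373435145741
```

```bash
python3 - <<'E'
from h import *
togo((.5139,-.132),.072,-8.8)
E
```

```text
t 2.6 pos [ 0.5119 -0.1228  0.4044] yaw -8.42 tilt 0.03 q6 -0.19 F [-0.01  0.21  1.06] open 0.0603
shift mm [ -8.9   3.4 146.4] tool z turn 0.38 z axis [-6.e-04  2.e-04 -1.e+00]
```

{"name": "drive_tool", "arguments": {"moves": [50, -4.5, 1.7, 30, 0, 0, 0.6, 50, -4.4, 1.7, 30, 0, 0, 0, 50, 0, 0, 30, 0, 0, 0, 50, 0, 0, 20, 0, 0, 0, 50, 0, 0, 0, 0, 0, 0, 50, 0, 0, 0, 0, 0, 0]}}

```text
t: 3.2
tool_pos: [0.5141, -0.132, 0.2949]
orientation: [-2.371, -2.06, 0.001]
force: [-0.5, 0.3, 0.7]
opening: 0.0498
gripper_force: 0.0
```

```bash
python3 - <<'E'
from h import *
togo((.5139,-.132),.072,-8.8)
c=shot('wrist')
togo((.5139,-.132),.072,-8.8)
cv2.imwrite('pics/w2.png',c['color'][...,::-1])
P=pts(c); z=P[...,2]; roi=np.zeros(z.shape,bool); roi[:,260:380]=True
m=roi&(z>.085)&(z<.12)&(abs(P[...,0]-.514)<.02)&(abs(P[...,1]+.132)<.03)
k,_=cv2.findContours(m.astype(np.uint8),0,cv2.CHAIN_APPROX_NONE); k=max(k,key=cv2.contourArea)
print(cv2.boundingRect(k), cv2.minAreaRect((1e3*ray(c,k.reshape(-1,2),.099)[:,:2]).astype(np.float32)))
E
```

```text
t 3.2 pos [ 0.5141 -0.132   0.2949] yaw -8.02 tilt 0.05 q6 -0.21 F [-0.5   0.35  0.67] open 0.0498
shift mm [-0.  -0.2 36.9] tool z turn 0.78 z axis [-8.e-04  3.e-04 -1.e+00]
t 3.25 pos [ 0.5146 -0.1322  0.296 ] yaw -8.04 tilt 0.08 q6 -0.21 F [ 0.62 -0.13 -0.09] open 0.05
shift mm [ 0.1 -0.7 38. ] tool z turn 0.76 z axis [ 1.3e-03 -5.0e-04 -1.0e+00]
(302, 254, 25, 59) ((514.146484375, -131.16294860839844), (32.34515380859375, 12.208125114440918), 81.53459167480469)
```

View pics/w2.png

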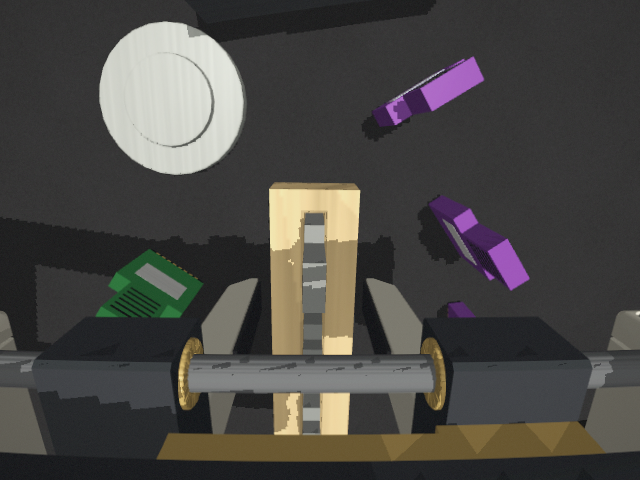

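The fingers straddle the tall grip, which is centred at about (314,283), and the fit is within 1 mm. I go down and grip.

{"name": "drive_tool", "arguments": {"moves": [50, 0, 0, 19, 0, 0, 0.7, 50, 0, -0.4, 18.5, 0, 0, 0, 50, 0, 0, 0, 0, 0, 0, 0, 0, 0, 0, 0, 0, 0, 0, 0, 0, 0, 0, 0, 0, 0, 0, 0, 0, 0, 0, 0, 0, 0, 0, 0, 0, 0, 0, 0, 0, 0, 0, 0, 0, 0], "grip_force": 30}}

```text
t: 4.05
tool_pos: [0.5139, -0.132, 0.2577]
orientation: [2.385, 2.044, 0.001]
force: [0.0, -0.3, 0.2]
opening: 0.0145
gripper_force: 0.0
```

{"name": "drive_tool", "arguments": {"moves": [0, 0, 0, 0, 0, 0, 0, 0, 0, 0, 0, 0, 0, 0, 0, 0, 0, 0, 0, 0, 0]}}

```text
t: 4.35
tool_pos: [0.5139, -0.132, 0.2576]
orientation: [2.385, 2.044, 0.001]
force: [0.8, -0.3, 2.0]
opening: 0.0121
gripper_force: 30.0
```

{"name": "drive_tool", "arguments": {"moves": [0, 0, 0, -10, 0, 0, 0, 0, 0, 0, -20, 0, 0, 0, 0, 0, 0, -30, 0, 0, 0, 0, 0, 0, -30, 0, 0, 0, 0, 0, 0, -30, 0, 0, 0, 0, 0, 0, 0, 0, 0, 0]}}

```text
t: 4.95
tool_pos: [0.5148, -0.1324, 0.3825]
orientation: [2.381, 2.04, 0.006]
force: [1.2, 1.2, -0.7]
opening: 0.012
gripper_force: 30.0
```

```bash
python3 - <<'E'
from h import *
togo((.5453,.1323),.192,-0.9)
E
```

```text
t 4.95 pos [ 0.5148 -0.1324  0.3825] yaw -8.82 tilt 0.42 q6 -0.19 F [ 1.23  1.22 -0.69] open 0.012
shift mm [266.2 -10.5   4. ] tool z turn -7.92 z axis [ 0.0069 -0.0025 -1.    ]
```

{"name": "drive_tool", "arguments": {"moves": [0, 40, -2.1, 0, 0, 0, 0, 0, 40, -2.1, 0, 0, 0, 0, 0, 40, -2.1, 0, 0, 0, 0, 0, 40, -2.1, 0, 0, 0, 0, 0, 30, -2.1, 0, 0, 0, 0, 0, 0, 0, 0, 0, 0, -7.9, 0, 0, 0, 0, 0, 0, 0, 0, 0, 0, 0, 0, 0, 0]}}

```text
t: 5.75
tool_pos: [0.5322, 0.0572, 0.3764]
orientation: [-2.242, -2.199, 0.002]
force: [0.4, -0.4, 0.4]
opening: 0.0116
gripper_force: 30.0
```

```bash
python3 - <<'E'
from h import *
togo((.5453,.1323),.192,-0.9)
c=shot('wrist'); cv2.imwrite('pics/w3.png',c['color'][...,::-1])
E
```

```text
t 5.75 pos [0.5322 0.0572 0.3764] yaw -1.11 tilt 0.08 q6 0.03 F [ 0.38 -0.38  0.35] open 0.0116
shift mm [75.4 11.6 -1.6] tool z turn -0.21 z axis [-1.4e-03 -3.0e-04 -1.0e+00]
```

View pics/w3.png

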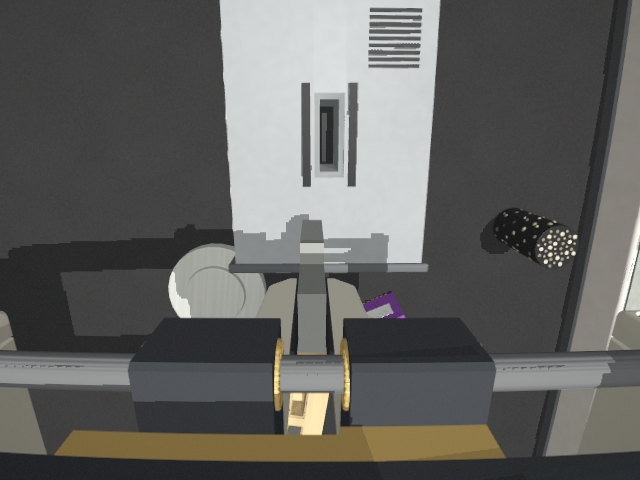

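The wrist view shows the slot clear ahead, with its bevel spanning about (315,93) to (344,178) between the two dark bars. The cartridge hangs straight in the fingers at (312,240). I measure the slot.

```bash
python3 - <<'E'
from h import *
c=pickle.load(open('wrist.pkl','rb')); g=cv2.cvtColor(c['color'],cv2.COLOR_RGB2GRAY); P=pts(c)
print(g[135,295:362]); print(g[84:188:2,330])
print('z top',np.median(P[100:200,250:290,2]))
def rr(m,n):
    k,_=cv2.findContours(m.astype(np.uint8),0,cv2.CHAIN_APPROX_NONE); k=max(k,key=cv2.contourArea)
    r=cv2.minAreaRect((1e3*ray(c,k.reshape(-1,2),.078)[:,:2]).astype(np.float32)); print(n,cv2.boundingRect(k),np.round(r[0],1),np.round(r[1],1),round(r[2],2)); return r
T=np.zeros(g.shape,bool)
a=T.copy(); a[75:195,298:313]=1; b=T.copy(); b[75:195,345:362]=1
ra=rr(a&(g<110),'bar L'); rb=rr(b&(g<110),'bar R'); print('mid',(np.array(ra[0])+rb[0])/2)
s=T.copy(); s[86:186,312:346]=1
bg=np.median(g[100:180,250:290]); print(bg)
rr(s&(g<bg-14),'bevel')
E
```

```text
[215 214 214 214 214 213 145  92  81  81  82  85  83  82  83 175 214 214
 215 203 187 187 187 185 156  42  50  84  85  85  83  41  43  40  41  40
  40  47  75  84  84  84  89 125 179 174 173 173 177 202 216 215 211 180
  87  87  87  87  86  87  87 103 165 212 212 212 212]
[222 221 222 221 211 180 181 178  85  84  87  68  41  40  43  43  42  41
  43  43  43  43  45  42  39  40  40  44  42  40  42  40  40  40  40  37
  39  38  38  41  89  99 111 115 182 186 180 209 213 212 211 211]
z top 0.07732856284984502
bar L (302, 83, 9, 104) [527.8 131. ] [73.2  6. ] 88.81
bar R (348, 83, 9, 103) [561.6 130.8] [72.5  5.7] 89.4
mid [544.72341919 130.91251373]
211.0
bevel (314, 93, 31, 85) [544.9 130.7] [60.  21.6] 89.77
```

{"name": "drive_tool", "arguments": {"moves": [0, 25, 3.8, 0, 0, 0, 0, 0, 25, 3.8, 0, 0, 0, 0, 0, 23.8, 3.7, 0, 0, 0, 0, 0, 0, 0, 10, 0, 0, 0, 0, 0, 0, 15, 0, 0, 0, 0, 0, 0, 10, 0, 0, 0, 0, 0, 0, 0, 0, 0, 0]}}

```text
t: 6.5
tool_pos: [0.544, 0.1298, 0.3391]
orientation: [-2.239, -2.2, 0.006]
force: [-0.3, -0.2, -1.0]
opening: 0.0116
gripper_force: 30.0
```

```bash
python3 - <<'E'
from h import *
togo((.5448,.1308),.0866,-0.9)
c=shot('wrist'); s=shot('scene'); o=np.zeros((480,800,3),np.uint8)
o[:480,:400]=cv2.resize(c['color'][80:380,200:450],(400,480)); o[:480,400:]=cv2.resize(s['color'][120:270,290:415],(400,480),interpolation=cv2.INTER_CUBIC)
cv2.imwrite('pics/w4.png',o[...,::-1])
togo((.5448,.1308),.0866,-0.9)
E
```

```text
t 6.5 pos [0.544  0.1298 0.3391] yaw -1.02 tilt 0.28 q6 0.16 F [-0.29 -0.24 -0.98] open 0.0116
shift mm [ 1.1  1.1 66.5] tool z turn -0.12 z axis [-4.8e-03 -9.0e-04 -1.0e+00]
t 6.6 pos [0.5448 0.1301 0.3416] yaw -0.99 tilt 0.08 q6 0.16 F [-0.15  0.14 -0.39] open 0.0119
shift mm [ 0.7  0.1 69. ] tool z turn -0.09 z axis [-1.4e-03 -3.0e-04 -1.0e+00]
```

View pics/w4.png

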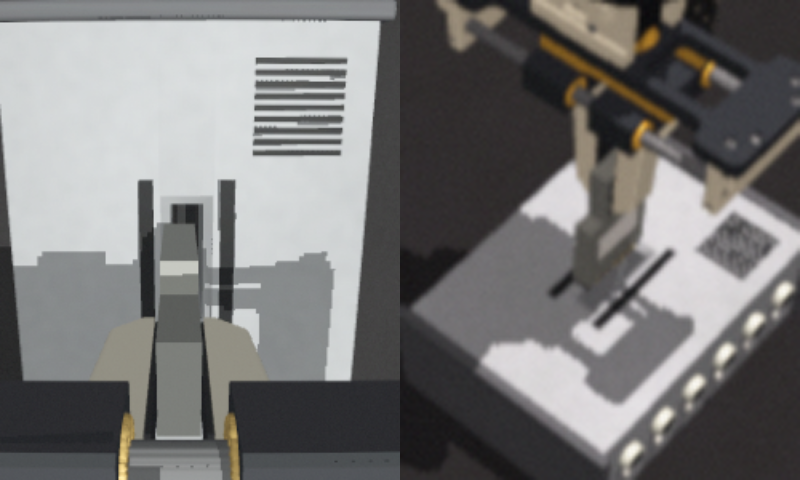

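The wrist crop shows the foot's front edge at about (179,224) in the crop and the slot's far end at (187,210). The scene crop shows the cartridge upright over the slot. I check the sideways offset by casting rays.

```bash
python3 - <<'E'
from h import *
c=pickle.load(open('wrist.pkl','rb')); g=cv2.cvtColor(c['color'],cv2.COLOR_RGB2GRAY).astype(int)
for v in (211,214,222,230,240): print(v,g[v,292:340])
R=np.array(c['R']);print('cam',-R.T@np.array(c['t']).ravel())
sc=c['R']; 
def f(u,v,z): return ray(c,[(u,v)],z)[0].round(4)
print('foot mid',f(311.9,220,.092),'shoulder edge mid',f(312.5,243.8,.147),'slot far end',f(317,208,.078))
P=pts(c); m=np.zeros(g.shape,bool); m[215:300,296:328]=1
m&=(P[...,2]>.15); 
b=m&(P[...,2]>.1)
for v in (222,230,236,247,258): print(v,P[v,305:320:4].round(3).tolist())
E
```

```text
211 [ 68  67  66  73 216 217 217 214 194 188 188 189 188 190 150 101  51  42
  45  66  68  67  68  67  34  35  35  31  36  36  40  41  86  84  87 172
 173 173 173 173 174 204 219 218 142 125  71  70]
214 [ 67  66  66  58 215 216 216 216 202 188 189 189 189 190 150  99  55  42
  49  67  68  68  69  68  39  39  39  34  39  37  43  43  84  83  87 172
 171 171 171 172 173 204 217 217 139 124  70  69]
222 [ 66  67  65  43 162 161 141 142 132 126 111 106 106 107 106 106 106 106
 106 106 108 107 107 106 107 107 108 106 106 104  40  40  85  85  85 173
 171 171 171 170 171 213 216 216 137 103  69  68]
230 [ 36  37  39  36 116 142 142 141 133 113 106 108 107 108 107 106 107 106
 104 107 106 106 107 106 107 107 108 105 107 106  88  41  84  85 108 175
 172 170 171 171 166 212 215 215 214 154  66  66]
240 [ 36  31  37  34 116 142 140 141 114 106 107 107 108 106 106 106 107 106
 106 107 105 106 106 106 106 107 105 107 106 106 108 101  82  85  95 126
 126 174 173 173 184 214 216 216 216 112  65  64]
cam [0.54410521 0.20534129 0.31829959]
foot mid [0.5422 0.1523 0.092 ] shoulder edge mid [0.5427 0.1533 0.147 ] slot far end [0.5456 0.1572 0.078 ]
222 [[0.538, 0.153, 0.1], [0.54, 0.153, 0.1], [0.543, 0.153, 0.101], [0.545, 0.153, 0.101]]
230 [[0.538, 0.153, 0.119], [0.541, 0.153, 0.119], [0.543, 0.153, 0.119], [0.545, 0.153, 0.119]]
236 [[0.539, 0.153, 0.13], [0.541, 0.153, 0.131], [0.543, 0.153, 0.132], [0.545, 0.153, 0.133]]
247 [[0.539, 0.15, 0.143], [0.541, 0.151, 0.145], [0.543, 0.151, 0.143], [0.545, 0.151, 0.144]]
258 [[0.539, 0.145, 0.144], [0.541, 0.145, 0.143], [0.543, 0.145, 0.144], [0.545, 0.144, 0.143]]
```

In the same picture the cartridge sits about 2.7 mm short of the slot centre in both x and y. I correct for that, lower it past the bevel and check the side forces.

{"name": "drive_tool", "arguments": {"moves": [0, 2.6, 2.6, 0, 0, 0, 0, 0, 0, 0, 6, 0, 0, 0, 0, 0, 0, 4, 0, 0, 0, 0, 0, 0, 4, 0, 0, 0, 0, 0, 0, 4, 0, 0, 0, 0, 0, 0, 4, 0, 0, 0, 0, 0, 0, 0, 0, 0, 0]}}

```text
t: 7.3
tool_pos: [0.5474, 0.1335, 0.3196]
orientation: [-2.239, -2.203, 0.001]
force: [0.4, 0.8, -0.3]
opening: 0.0121
gripper_force: 30.0
```

```bash
python3 - <<'E'
from h import *
togo((.5475,.1336),.0866,-0.9)
print(robot.read_state()['wrist_torque'].round(3))
c=shot('wrist'); g=cv2.cvtColor(c['color'],cv2.COLOR_RGB2GRAY)
P=pts(c)
for v in (196,200,206,212,220,228,236): print(v,P[v,314].round(4),g[v,296:336:1] if v in(196,206,220) else '')
togo((.5475,.1336),.0866,-0.9)
E
```

```text
t 7.3 pos [0.5474 0.1335 0.3196] yaw -0.91 tilt 0.06 q6 0.16 F [ 0.35  0.82 -0.28] open 0.0121
shift mm [ 0.1  0.1 47. ] tool z turn -0.01 z axis [-1.e-03 -1.e-04 -1.e+00]
[-0.049  0.1    0.041]
196 [0.5479 0.1724 0.0773] [213 213 213 212 212 212 213 212 212 213 213 214 215 214 215 214 214 215
 215 215 215 215 215 215 215 216 214 215 216 216 215 215 215 219 219 219
 219 219 219 219]
200 [0.5479 0.1701 0.0784] 
206 [0.5479 0.1662 0.077 ] [213 213 213 213 214 213 212 212 213 213 212 213 213 213 211 212 211 211
 211 211 211 212 212 212 212 213 215 214 214 215 214 214 215 220 219 141
 139  61  71  72]
212 [0.5478 0.1624 0.0772] 
220 [0.5477 0.1571 0.0761] [190 188 190 132  99  97 105 114 112 112 110 112 111 112 110 111 110 111
 111 110 112 110 109 112 112 145 173 173 174 173 174 175 214 219 218 142
 141  69  67  70]
228 [0.5476 0.1567 0.0946] 
236 [0.5475 0.1569 0.1124] 
t 7.35 pos [0.5475 0.1335 0.3199] yaw -0.91 tilt 0.04 q6 0.16 F [ 0.19  0.27 -0.56] open 0.0118
shift mm [ 0.1  0.1 47.3] tool z turn -0.01 z axis [-7.e-04 -1.e-04 -1.e+00]
```

The foot is about 8 mm inside the slot with almost no side force. I continue down to just above the carriage.

{"name": "drive_tool", "arguments": {"moves": [0, -0.6, -0.3, 5, 0, 0, 0, 0, 0, 0, 6, 0, 0, 0, 0, 0, 0, 6, 0, 0, 0, 0, 0, 0, 6, 0, 0, 0, 0, 0, 0, 6, 0, 0, 0, 0, 0, 0, 5, 0, 0, 0, 0, 0, 0, 3, 0, 0, 0, 0, 0, 0, 0, 0, 0, 0]}}

```text
t: 8.15
tool_pos: [0.5472, 0.1329, 0.2825]
orientation: [-2.239, -2.203, 0.001]
force: [0.2, 0.6, -1.4]
opening: 0.0116
gripper_force: 30.0
```

{"name": "drive_tool", "arguments": {"moves": [0, 0, 0, 2, 0, 0, 0, 0, 0, 0, 2, 0, 0, 0, 0, 0, 0, 2, 0, 0, 0, 0, 0, 0, 0, 0, 0, 0]}}

```text
t: 8.55
tool_pos: [0.5473, 0.133, 0.2772]
orientation: [-2.239, -2.204, 0.0]
force: [-2.6, 0.2, 0.7]
opening: 0.0119
gripper_force: 30.0
```

{"name": "drive_tool", "arguments": {"moves": [0, 0, 0, 2, 0, 0, 0, 0, 0, 0, 2, 0, 0, 0, 0, 0, 0, 0, 0, 0, 0]}}

```text
t: 8.85
tool_pos: [0.5473, 0.133, 0.2736]
orientation: [-2.239, -2.204, -0.0]
force: [-4.5, 0.2, 4.1]
opening: 0.0116
gripper_force: 30.0
```

The upward force is 4 N and there is a side force of -4.5 N in x. I ease the hand about 1 mm toward -x.

{"name": "drive_tool", "arguments": {"moves": [0, 0, -0.7, 0, 0, 0, 0, 0, 0, -0.4, 0, 0, 0, 0, 0, 0, 0, 0, 0, 0, 0]}}

```text
t: 9.15
tool_pos: [0.5467, 0.133, 0.2737]
orientation: [2.238, 2.203, 0.002]
force: [1.0, 0.5, 2.2]
opening: 0.0118
gripper_force: 30.0
```

```bash
python3 - <<'E'
from h import *
for i in range(3):
    s=robot.read_state(); print(s['force'].round(2),s['wrist_torque'].round(3),s['tool_pos'].round(4)); 
    if i<2: robot.read_camera('wrist')
E
```

```text
[1.01 0.54 2.2 ] [-0.002 -0.159 -0.006] [0.5467 0.133  0.2737]
[1.16 0.86 3.78] [ 0.045 -0.212  0.029] [0.5467 0.133  0.2737]
[0.93 0.42 2.88] [-0.026 -0.302  0.08 ] [0.5467 0.133  0.2737]
```

{"name": "drive_tool", "arguments": {"moves": [0, 0, 0, 1.5, 0, 0, 0, 0, 0, 0, 1.5, 0, 0, 0, 0, 0, 0, 1.5, 0, 0, 0, 0, 0, 0, 1, 0, 0, 0, 0, 0, 0, 0, 0, 0, 0]}}

```text
t: 9.75
tool_pos: [0.5464, 0.1329, 0.2678]
orientation: [2.239, 2.203, 0.001]
force: [3.7, 0.3, 4.0]
opening: 0.0119
gripper_force: 30.0
```

{"name": "drive_tool", "arguments": {"moves": [0, 0, 0, 0.8, 0, 0, 0, 0, 0, 0, 0.7, 0, 0, 0, 0, 0, 0, 0, 0, 0, 0]}}

```text
t: 10.05
tool_pos: [0.5462, 0.1329, 0.2662]
orientation: [2.239, 2.204, 0.0]
force: [4.5, 0.1, 4.4]
opening: 0.0117
gripper_force: 30.0
```

{"name": "drive_tool", "arguments": {"moves": [0, 0, 0.5, 0.5, 0, 0, 0, 0, 0, 0, 0, 0, 0, 0]}}

```text
t: 10.25
tool_pos: [0.5466, 0.133, 0.266]
orientation: [-2.239, -2.203, 0.001]
force: [1.7, -0.6, 7.7]
opening: 0.012
gripper_force: 30.0
```

{"name": "drive_tool", "arguments": {"moves": [0, 0, 0, 0.5, 0, 0, 0, 0, 0, 0, 0, 0, 0, 0]}}

```text
t: 10.45
tool_pos: [0.5466, 0.133, 0.2659]
orientation: [-2.239, -2.203, 0.001]
force: [-1.4, -0.4, 11.1]
opening: 0.0119
gripper_force: 30.0
```

The stop is reached: 11 N and no further travel. I ease up about 6 mm, let go and see where it stays.

{"name": "drive_tool", "arguments": {"moves": [0, 0, 0, -2, 0, 0, 0, 0, 0, 0, -2, 0, 0, 0, 0, 0, 0, -2, 0, 0, 0, 0, 0, 0, 0, 0, 0, 0, 30, 0, 0, 0, 0, 0, 0, 30, 0, 0, 0, 0, 0, 0, 30, 0, 0, 0, 0, 0, 0]}}

```text
t: 11.15
tool_pos: [0.5463, 0.1329, 0.2705]
orientation: [-2.238, -2.203, 0.002]
force: [0.5, -0.1, 0.6]
opening: 0.0287
gripper_force: 0.0
```

{"name": "drive_tool", "arguments": {"moves": [30, 0, 0, -25, 0, 0, 0, 30, 0, 0, -35, 0, 0, 0, 30, -35, 0, -35, 0, 0, 0, 30, -35, 0, -35, 0, 0, 0, 30, 0, 0, 0, 0, 0, 0]}}

```text
t: 11.65
tool_pos: [0.5468, 0.06, 0.4073]
orientation: [2.237, 2.195, 0.009]
force: [1.3, 0.9, -0.1]
opening: 0.0303
gripper_force: 0.0
```

```bash
python3 - <<'E'
from h import *
togo((.5448,.1308),.1,-0.9)
c=shot('wrist'); s=shot('scene'); o=np.zeros((480,800,3),np.uint8)
P=pts(c); z=P[...,2]; near=(abs(P[...,0]-.545)<.015)&(abs(P[...,1]-.131)<.035)
top=near&(z>.1)&(z<.13); print('grip z',np.median(z[top]),top.sum(),P[top].mean(0).round(4))
sh=near&(P[...,1]>.147)&(P[...,1]<.153)&(abs(P[...,0]-.545)<.004); print('shoulder z',np.median(z[sh]),sh.sum())
lg=(abs(P[...,0]-.50)<.02)&(abs(P[...,1]-.14)<.04); print('logger z',np.median(z[lg]))
o[:480,:400]=cv2.resize(c['color'][80:380,200:450],(400,480)); o[:480,400:]=cv2.resize(s['color'][120:270,290:415],(400,480),interpolation=cv2.INTER_CUBIC)
cv2.imwrite('pics/w5.png',o[...,::-1])
E
```

```text
t 11.65 pos [0.5468 0.06   0.4073] yaw -1.08 tilt 0.52 q6 0.04 F [ 1.29  0.93 -0.09] open 0.0303
shift mm [ 70.9  -4.5 121.2] tool z turn -0.18 z axis [ 0.009  -0.0013 -1.    ]
grip z 0.11327278644239709 659 [0.5448 0.1315 0.1133]
shoulder z 0.0772080849594761 79
logger z 0.07735899911943674
```

View pics/w5.png

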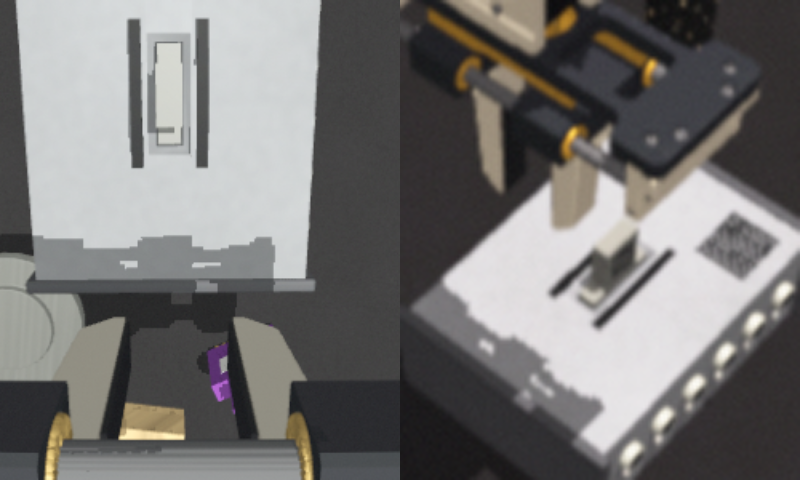

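The picture shows the cartridge seated in the slot at crop (168,90) with its shoulders flush: 77.2 mm against 77.4 mm for the logger top. The grip top is at 113.3 mm, where locked is 114 and popped up is 120. It is locked and the hand is clear, so I hand the job in.

```bash
python3 -c "
from plant import robot
print(robot.close_job())"
```

```text
the job is handed in; nothing more can be done
None
```

The memory cartridge is locked in the logger's slot: one press reached the stop at about 11 N, and after letting go its shoulders measured flush with the top to within 0.2 mm. The job was handed in at about 12 s; no verdict was returned.

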